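# Check the bite: hold the upper cast just above the lower cast

## Robot

A 6-joint arm with a two-finger parallel gripper is mounted at the origin on the work surface. World frame = base frame: x ahead of the robot, y to its left, z up, the work surface at z = 0. Lengths are in m, angles in rad, forces in N, time in s.
With the tool pointing down it reaches from about 0.3 to 0.95 m from the base axis. Payload 3.1 kg.
Tool frame: the origin (TCP) lies at the very end of the fingers, on their centre line; the grasp point (between the pads) lies 19 mm behind it; z points along the fingers, y is the line along which they close (so a half turn about z gives the same grasp; the last joint's range is limited). The gripper opens to 85 mm and grips with 20 to 120 N. Pads are 22 mm wide; open, the fingers measure 114 mm over their backs; the gripper's body (76 mm by 85 mm) begins 54 mm behind the grasp point. The pads swing forward as they close: fully open they stand 13 mm farther back than shut.
Start: joints at [-1.286, 0.308, 1.634, -0, 1.2, -0.07], TCP at [0.217, -0.586, 0.231] pointing down, gripper open.
Joint ranges: [-3.06, 3.06], [-0.79, 1.96], [0.05, 2.63], [-1.19, 4.34], [0.05, 2.64], [-2.94, 2.94]. Speed limits (rad/s): [2.79, 2.79, 3.14, 3.14, 3.14, 3.14].

## Interface

Orientations are given as a rotation vector (axis times angle).
In Python, from plant import get_obs, grab_frame, close_job gives the robot as it stands. The module is installed in compiled form; this text tells all that it offers.
- The arm moves only by the tool move_arm, never from a script. Its argument "plan" is a list of rows, each an object of numbers: "jaw": the gripper command: -1 is fully open, 1 is shut, values between are in proportion; "dx", "dy", "dz": the shift along the tool's x, y, z in m; "rx", "ry", "rz": the turn, a rotation vector about the tool's x, y, z in degrees. In form: [{"jaw": .., "dx": .., "dy": .., "dz": .., "rx": .., "ry": .., "rz": ..}, ...]. A call has 1 to 5 rows; each row shifts and turns the commanded pose from where the row before left it, along the tool's axes as they then stand; what a row does not reach is not made up. A row lasts 1/10 s, in which the tool goes at most 50 mm and 8.59 degrees, less where a joint would pass 70% of its speed; a pose out of reach is approached as far as the arm can. A call with a gripper value outside its range is refused whole. The fingers move at their own pace and stop on an object; "squeeze" is the grip in N (left out, the last holds). Time passes only in rows, so rows that do not move let the fingers close. It gives the time, the measured TCP pose, the force, the opening and the grip force at its end, in the units of the state.
- get_obs(): the state, without advancing time (a new reading comes with each control period).
- grab_frame(name): name is "side" or "top"; returns a dict with "pixels" (480x640x3 uint8, red, green, blue), "fx", "fy", "cx", "cy" (pixels), "world_to_cam" (4x4, takes a point from world to camera coordinates). Camera axes: x right, y down, z forward; pixel columns grow to the right and rows downward; lengths in m; the calibration is good to about 2 mm. A picture is of the moment at which its call begins. There is no depth.
- close_job(): hands the job in; it is judged then, once.
The state is a dict: "clock": time; "joint_positions": joint angles; "joint_velocities": joint speeds; "effort": joint torques, N m; "ee_pos": TCP position; "eef_rot": TCP orientation; "force": force on the tool from outside, world axes, zero at the start; "moment": the same for the moment, N m; "width": finger opening in m; "gripper_force": force on a finger pad.
Only numpy, scipy, OpenCV 4.12 (cv2) and the standard library are available. Lean on these libraries where they do the work, as an engineer would, in place of code of your own. Each camera call takes 0.05 s, during which the arm holds its last target. There are 200 camera calls.

## Task

Open the lid of the blue case fully, back onto its stop, take out the upper-jaw cast (the grey block on top is there to grip) and carry it across to the lower-jaw cast without bumping it on the screen. Finish while holding it level and still, about a centimetre above the lower teeth and squarely lined up with them, front teeth over front teeth: the casts must never touch, and nothing is put down or let go. Leave the lid open and everything else on the bench where it stands.

Things in the scene. Friction and masses are not known exactly. Their poses are not given: they have to be found in the camera images.
- case: blue open storage case fixed to the bench, 140 (its x) x 150 (its y) x 70 mm high, walls and floor 5 mm thick; origin at the centre of its underside; its z is up, its +x points from the front wall to the hinged back wall. It may stand left or right of the screen, turned up to 15 degrees
- case_lid (a joint): hinge of the case's blue lid (6 mm thick, 150 g, free-swinging), 0 = shut, growing as the lid opens up and back; the stop is at 1.75 rad (100 degrees). Below about 1.4 rad a released lid falls shut, past about 1.5 rad it falls open by itself and rests on its stop. The hinge axis runs along the case's y
- case_lid_hinge (a point): point on the lid's hinge axis, middle of the back wall's top edge (case frame: 70 mm behind the centre, 70.5 mm up)
- case_lid_handle (a point): grip point in the head of the black round knob on the lid: the head is 28 mm in diameter and reaches from 27 to 43 mm above the lid's top face, this point 35 mm above it. Knob axis is at right angles to the lid, 30 mm from its front edge, i.e. with the lid shut 110 mm in front of the hinge axis and 41 mm above it
- upper: loose upper-jaw cast, 100-200 g, teeth down on the case floor. Origin: centre of its biting plane (tooth tips, lowest face); z up. White teeth 0-10 mm, ivory D-shaped base 10-28 mm up (60 mm in y; x from -32, round front, to +28), grey block to grip on top, centred: 36 mm in x, 20 mm in y, 28-58 mm up. Front teeth at -x, by the red stripe. Turned up to 20 deg, shifted up to 8 mm in the case
- lower: tan lower-jaw cast of the same outline, teeth up, fixed on a dark 85 mm square steel plinth that is fixed to the bench. Origin at the centre of the plinth's underside; z up; front teeth at -x, marked by a red stripe on the plinth. It stands on the other side of the screen from the case, turned up to 30 degrees
- lower_bite (a point): centre of the lower cast's biting plane (the tips of its teeth), 55 mm above lower's origin; same axes as lower
- screen: white upright dust screen, fixed, 260 mm long (its x), 6 mm thick, 110 mm high, standing between the case and the lower cast; origin under its middle
- bur_stand: bystander, loose: a black round bur stand, 68 mm base, 97 mm tall with a central post; origin at the centre of its underside
- bottle: bystander, loose: a white closed bottle, 52 mm diameter, 120 mm tall; origin at the centre of its underside
- jar: bystander, loose: a glass jar with an orange cap, 64 mm diameter, 60 mm tall; origin at the centre of its underside
- dish: bystander, loose: a flat glass dish of grinding wheels, 96 mm diameter, 14 mm high; origin at the centre of its underside
- brush: bystander, loose: a brush lying flat, 170 mm long; origin in the middle of its length, at the bench; its x along its length
- quad_model: bystander, loose: a small tan partial jaw model, 45 x 22 x 25 mm; origin at the centre of its underside
- upper_front (a point): front of the upper cast's biting plane, 25 mm to -x of upper's origin
- lower_front (a point): front of the lower cast's biting plane, 25 mm to -x of lower_bite
Mind the look-alikes: they are no part of the job. Of the things like the case, leave any that is brown or orange; of the rest the larger one is meant.

How it is judged:
By the outcome, as a careful person would: the job done as asked, in the order asked, and still so for the second after the job is handed in, while the arm keeps its last pose, push and grip.
It also fails if it takes over 64 s, if anything falls off the work surface, if the arm or the gripper's body presses on something with over 40 N, if the wrist force passes 120 N, or if a joint passes its speed limit or range.

## Working session

There is one attempt and no reset: what is moved stays moved. The work goes in short steps, Python scripts to look and compute and a tool call to move; the robot and the scene stay as the last step left them, time stands still between calls to the robot, and variables do not carry over. Pictures are saved under pics/ and viewed, at most 11 in all, crops included, and the job is handed in when it is done.

Besides the shell and the picture viewer there is one more tool, called as name(argument=value, ...) on one line, values as JSON. move_arm: Moves the arm, as the interface text tells. Its arguments: {"type":"object","properties":{"plan":{"type":"array"},"squeeze":{"type":"number"}},"required":["plan"]}

```bash
mkdir -p pics
python3 - <<'E'
from plant import *
import cv2,pickle,numpy as np
for n in("side","top"):
    f=grab_frame(n);cv2.imwrite(f"pics/{n}0.png",f["pixels"][:,:,::-1]);pickle.dump(f,open(f"{n}0.pkl","wb"))
    print(n,f["fx"],f["cx"],f["cy"],np.round(f["world_to_cam"],3).tolist())
print(get_obs())
E
```

```text
side 534.8227796494517 325.95047266481174 237.8913057759555 [[-0.788, -0.615, 0.021, 0.504], [-0.314, 0.372, -0.873, 0.208], [0.53, -0.695, -0.487, 1.246], [0.0, 0.0, 0.0, 1.0]]
top 548.0003950306792 324.3067628554939 238.4617479021676 [[-0.026, -1.0, -0.004, 0.115], [-0.996, 0.026, -0.09, 0.561], [0.091, 0.001, -0.996, 1.514], [0.0, 0.0, 0.0, 1.0]]
{'clock': 0.1, 'joint_positions': array([-1.28569009e+00,  3.08900672e-01,  1.63508112e+00, -7.27193365e-06,
        1.19977062e+00, -6.96998891e-02]), 'joint_velocities': array([ 4.28164704e-04, -6.63522602e-04, -9.70630305e-04,  2.43418282e-04,
        1.95591247e-05,  9.05475293e-05]), 'effort': array([-2.32883704e-04, -4.16407192e+01, -2.77644342e+01, -7.09761730e-05,
        4.03322600e-03,  1.37299772e-08]), 'ee_pos': array([ 0.21688358, -0.58533341,  0.2301623 ]), 'eef_rot': array([-3.09017273e+00, -5.54034670e-01,  3.75004482e-04]), 'force': array([-0.01926506,  0.08380641, -0.84394576]), 'moment': array([ 0.02818121, -0.05143543, -0.00366228]), 'gripper_force': 0.0, 'width': 0.08552572627095033}
```

View pics/top0.png

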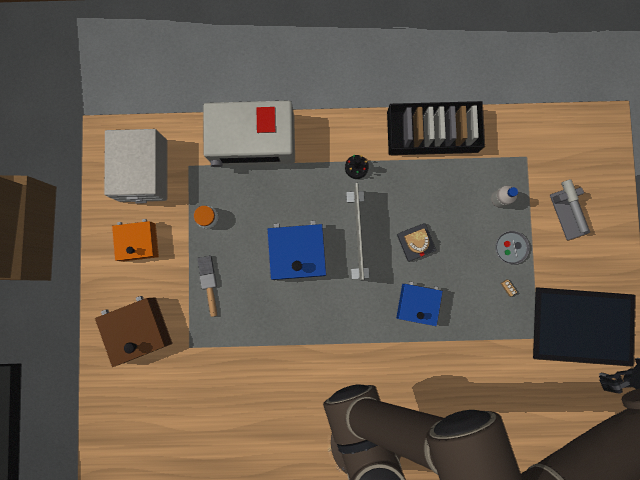

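View pics/side0.png

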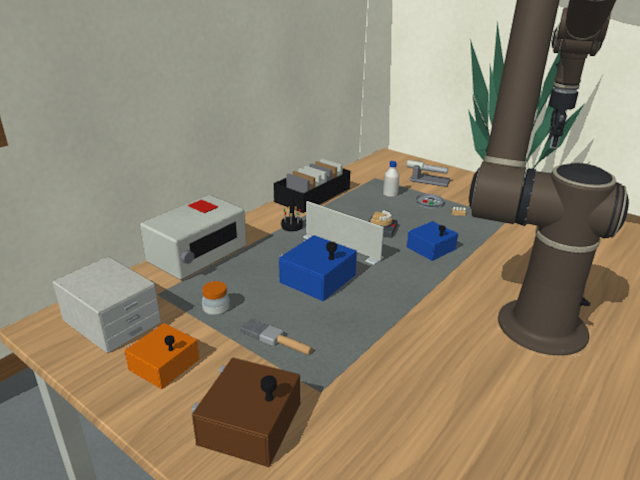

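```bash
cat > h.py <<'E'
import numpy as np,cv2,pickle
from scipy.spatial.transform import Rotation as R
def ray(f,u,v):
    W=f["world_to_cam"];c=-W[:3,:3].T@W[:3,3]
    d=W[:3,:3].T@np.array([(u-f["cx"])/f["fx"],(v-f["cy"])/f["fy"],1]);return c,d
def onz(f,u,v,z):
    c,d=ray(f,u,v);return c+d*(z-c[2])/d[2]
def proj(f,p):
    q=f["world_to_cam"]@np.append(p,1);return np.array([f["fx"]*q[0]/q[2]+f["cx"],f["fy"]*q[1]/q[2]+f["cy"]])
def tri(fa,a,fb,b):
    A=np.zeros((3,3));B=np.zeros(3)
    for f,p in((fa,a),(fb,b)):
        c,d=ray(f,*p);d=d/np.linalg.norm(d);M=np.eye(3)-np.outer(d,d);A+=M;B+=M@c
    return np.linalg.solve(A,B)
def load(n):return pickle.load(open(n+".pkl","rb"))
def crop(f,x,y,w,h,s):
    return cv2.resize(np.ascontiguousarray(f["pixels"][y:y+h,x:x+w,::-1]),None,fx=s,fy=s,interpolation=cv2.INTER_CUBIC)
E
python3 - <<'E'
from h import *
T=load("top0");S=load("side0")
a=crop(T,260,215,75,75,5);b=crop(T,385,215,75,75,5);c=crop(S,270,225,100,75,4);d=crop(S,350,190,75,75,5)
im=np.zeros((700,800,3),np.uint8)
im[:375,:375]=a;im[:375,380:755]=b
im[380:680,:400]=c;im[380:680,400:700]=cv2.resize(d,(300,300))
cv2.imwrite("pics/c1.png",cv2.resize(im,None,fx=.857,fy=.857))
p=T["pixels"].astype(int)
for n,(x0,y0,x1,y1) in dict(case=(255,210,340,290)).items():
    for thr in (100,120,140,150,160):
        m=np.zeros((480,640),np.uint8);q=p[y0:y1,x0:x1]
        m[y0:y1,x0:x1]=(q[...,2]>thr)&(q[...,2]>1.8*q[...,0])
        cs=max(cv2.findContours(m,0,1)[0],key=cv2.contourArea);r=cv2.minAreaRect(cs)
        P=[onz(T,*k,.0765)[:2] for k in cv2.boxPoints(r)]
        print(thr,r,np.round(P,4).tolist(),np.mean(P,0))
hsv=cv2.cvtColor(T["pixels"],cv2.COLOR_RGB2HSV)
m=((hsv[...,0]<8)|(hsv[...,0]>172))&(hsv[...,1]>150)&(hsv[...,2]>60)
v,u=np.nonzero(m[215:290,385:460]);print("red",np.c_[u+385,v+215].tolist())
m=(p.sum(2)<120)
v,u=np.nonzero(m[250:285,280:315]);print("knob",u.mean()+280,v.mean()+250,len(u))
E
```

```text
100 ((295.98236083984375, 251.27056884765625), (51.003173828125, 55.14478302001953), 85.60128784179688) [[0.5924, 0.2569], [0.6, 0.107], [0.4615, 0.1], [0.454, 0.2487]] [0.52696745 0.17813699]
120 ((295.9470520019531, 251.31173706054688), (50.77307891845703, 54.761295318603516), 85.60128784179688) [[0.592, 0.2565], [0.5995, 0.1076], [0.4617, 0.1006], [0.4542, 0.2483]] [0.5268555  0.17823513]
140 ((321.5, 273.5), (1.0, 5.0), 90.0) [[0.4662, 0.1172], [0.4659, 0.1037], [0.4632, 0.1038], [0.4635, 0.1173]] [0.46471207 0.1104907 ]
150 ((270.0, 264.5), (1.0, 0.0), -90.0) [[0.4913, 0.2492], [0.4913, 0.2492], [0.494, 0.2492], [0.494, 0.2492]] [0.49265122 0.24920277]Traceback (most recent call last):
  File "<stdin>", line 13, in <module>
ValueError: max() iterable argument is empty
```

View pics/c1.png

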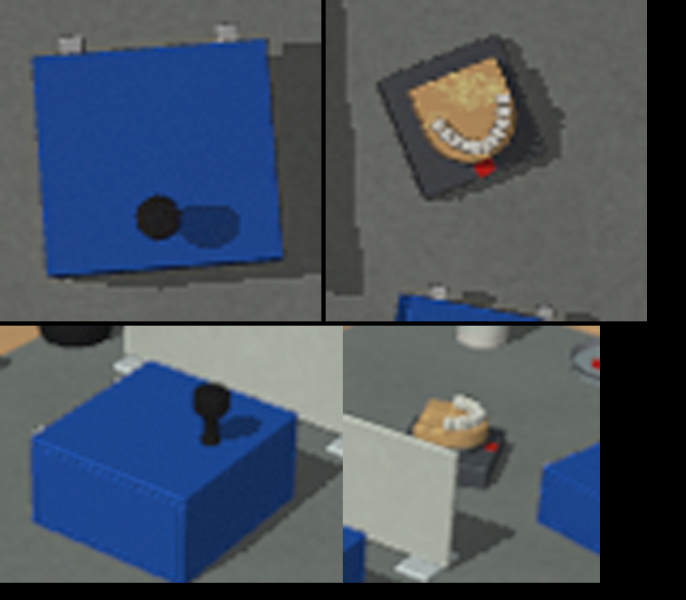

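```bash
cat > m2.py <<'E'
from h import *
T=load("top0");S=load("side0");p=T["pixels"].astype(int)
m=(p.sum(2)<110);v,u=np.nonzero(m[250:285,280:315]);n,l,s,c=cv2.connectedComponentsWithStats(m[250:285,280:315].astype(np.uint8))
i=1+np.argmax(s[1:,4]);k=c[i]+[280,250];print("knob",k,s[i],onz(T,*k,.1135))
q=S["pixels"].astype(int);m=(q.sum(2)<110)[235:262,320:345].astype(np.uint8);n,l,s,c=cv2.connectedComponentsWithStats(m);i=1+np.argmax(s[1:,4]);print(s[i]);ks=np.array([s[i][0]+s[i][2]/2-.5+320,s[i][1]+s[i][2]/2-.5+235]);print("side head",ks,tri(T,k,S,ks))
x0,y0,x1,y1=385,215,445,272
hs=cv2.cvtColor(T["pixels"],cv2.COLOR_RGB2HSV).astype(int)
P=p[y0:y1,x0:x1];H=hs[y0:y1,x0:x1]
for r,cn in ((20,20),(35,20),(20,50),(30,54)):print(r,cn,P[r,cn])
red=((H[...,0]<6)|(H[...,0]>174))&(H[...,1]>150)&(P[...,0]>90)
w=np.clip(P[...,0]-2*P[...,1],0,None)*red;v,u=np.mgrid[y0:y1,x0:x1];rp=(u*w).sum()/w.sum(),(v*w).sum()/w.sum();print("red",rp,red.sum(),onz(T,*rp,.027))
tan=((P[...,0]-P[...,2])>35)&(P[...,0]>100)&(P[...,1]>80)
wh=(P.min(2)>125)
dk=(P.max(2)<75)&(P[...,2]>=P[...,0]+2)
for nm,mm,z in(("cast",tan|wh,.047),("plinth",dk|tan|wh|red,.027),("teeth",wh,.055)):
    mm=cv2.morphologyEx(mm.astype(np.uint8),cv2.MORPH_OPEN,np.ones((2,2)) if nm=="plinth" else np.ones((1,1)))
    cs=max(cv2.findContours(mm,0,1)[0],key=cv2.contourArea)+[[[x0,y0]]]
    r=cv2.minAreaRect(cs.astype(np.int32));B=np.array([onz(T,*b,z)[:2] for b in cv2.boxPoints(r)])
    print(nm,r,np.round(B,4).tolist(),B.mean(0),"ang",np.degrees(np.arctan2(*(B[1]-B[0])[::-1])))
    cv2.imwrite(f"/tmp/{nm}.png",mm*255)
vis=np.hstack([cv2.resize(cv2.imread(f"/tmp/{n}.png"),None,fx=4,fy=4,interpolation=0) for n in("cast","plinth","teeth")]);cv2.imwrite("pics/m2.png",vis)
print(R.from_rotvec([-3.09017273e+00, -5.54034670e-01,0]).as_matrix().round(3).tolist())
E
python3 m2.py
```

```text
knob [296.5    265.4125] [12 11 10 10 80] [0.4867237  0.17557227 0.1135    ]
[  7   7  10  18 114]
side head [331.5 246.5] [0.48721928 0.17592904 0.11283259]
20 20 [80 68 56]
35 20 [65 65 70]
20 50 [65 66 65]
30 54 [75 76 73]
red (np.float64(421.4618320610687), np.float64(253.86068702290078)) 12 [ 0.51361203 -0.1701758   0.027     ]
cast ((417.7069091796875, 241.51724243164062), (21.169267654418945, 21.726354598999023), 68.19859313964844) [[0.564, -0.1196], [0.585, -0.1764], [0.5298, -0.1958], [0.509, -0.1392]] [ 0.54696807 -0.15772524] ang -69.70642303264786
plinth ((416.98272705078125, 242.7069091796875), (29.896949768066406, 30.639728546142578), 68.19859313964844) [[0.5698, -0.1044], [0.5998, -0.1856], [0.5208, -0.2133], [0.491, -0.1325]] [ 0.54534488 -0.15894571] ang -69.6953565471511
teeth ((418.5, 246.5), (7.0, 17.0), 90.0) [[0.5427, -0.135], [0.5415, -0.1818], [0.5222, -0.1809], [0.5234, -0.1342]] [ 0.53247168 -0.15797925] ang -91.50485726353651
[[0.938, 0.347, -0.0], [0.347, -0.938, 0.002], [0.0, -0.002, -1.0]]
```

View pics/m2.png

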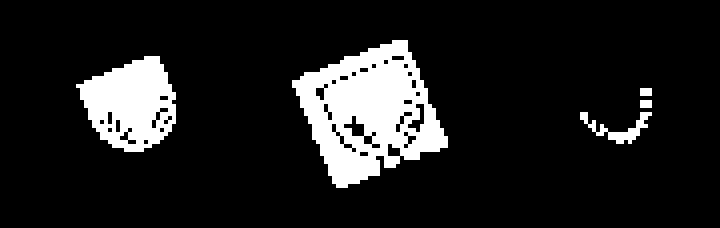

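move_arm(plan=[{"jaw": -1, "dx": 0.015, "dy": -0.018}, {"jaw": -1, "dx": 0.028, "dy": -0.034}, {"jaw": -1, "dx": 0.028, "dy": -0.034}, {"jaw": -1, "dx": 0.028, "dy": -0.034}, {"jaw": -1, "dx": 0.028, "dy": -0.034}], squeeze=40)

```text
$.plan[0]: bad value
```

```bash
cat > g.py <<'E'
# go: prints tool-frame shift (m) and turn (deg) from measured pose to target TCP pos/yaw/phi
import sys
from h import *
from plant import get_obs
def pose(yaw,phi):  # phi>0: fingers tip toward -x(tool heading)
    return R.from_euler("z",yaw,degrees=True)*R.from_euler("x",180,degrees=True)*R.from_euler("y",-phi,degrees=True)
def delta(p0,r0,p1,r1):return r0.inv().apply(np.array(p1)-p0),np.degrees((r0.inv()*r1).as_rotvec())
def cur():
    o=get_obs();return o["ee_pos"],R.from_rotvec(o["eef_rot"]),o
if __name__=="__main__":
    a=list(map(float,sys.argv[1:]));p,r,o=cur();d,w=delta(p,r,a[:3],pose(a[3],a[4]))
    print("t",round(o["clock"],2),"pos",p.round(4),"F",o["force"].round(1),"w",round(o["width"],4),"gf",round(o["gripper_force"],1),"\nshift",d.round(4),"turn",w.round(2),"tool z",r.as_matrix()[:,2].round(3),"x",r.as_matrix()[:,0].round(3),"tz->",pose(a[3],a[4]).as_matrix()[:,2].round(2))
E
python3 g.py .487 .176 .2 2.9 0; python3 g.py .487 .176 .2 2.9 30
```

```text
t 0.1 pos [ 0.2169 -0.5853  0.2302] F [-0.   0.1 -0.8] w 0.0855 gf 0.0 
shift [ 0.5178 -0.62    0.0316] turn [-1.200e-01  1.000e-02  1.743e+01] tool z [-0.001  0.002 -1.   ] x [0.938 0.347 0.   ] tz-> [ 0. -0. -1.]
t 0.1 pos [ 0.2169 -0.5853  0.2302] F [-0.   0.1 -0.8] w 0.0855 gf 0.0 
shift [ 0.5178 -0.62    0.0316] turn [  4.44 -29.76  17.06] tool z [-0.001  0.002 -1.   ] x [0.938 0.347 0.   ] tz-> [-0.5  -0.03 -0.87]
```

move_arm(plan=[{"jaw": -1, "dx": 0.015, "dy": -0.018, "dz": 0, "rx": 0, "ry": 0, "rz": 0}, {"jaw": -1, "dx": 0.028, "dy": -0.034, "dz": 0, "rx": 0, "ry": 0, "rz": 0}, {"jaw": -1, "dx": 0.028, "dy": -0.034, "dz": 0, "rx": 0, "ry": 0, "rz": 0}, {"jaw": -1, "dx": 0.028, "dy": -0.034, "dz": 0, "rx": 0, "ry": 0, "rz": 0}, {"jaw": -1, "dx": 0.028, "dy": -0.034, "dz": 0, "rx": 0, "ry": 0, "rz": 0}], squeeze=40)

```text
clock: 0.6
ee_pos: [0.2827, -0.3956, 0.2307]
eef_rot: [-3.091, -0.553, 0.0]
force: [1.0, -0.5, -0.1]
width: 0.0851
gripper_force: 0.0
```

move_arm(plan=[{"jaw": -1, "dx": 0.028, "dy": -0.034, "dz": 0, "rx": 0, "ry": 0, "rz": 0}, {"jaw": -1, "dx": 0.028, "dy": -0.034, "dz": 0, "rx": 0, "ry": 0, "rz": 0}, {"jaw": -1, "dx": 0.028, "dy": -0.034, "dz": 0, "rx": 0, "ry": 0, "rz": 0}, {"jaw": -1, "dx": 0.028, "dy": -0.034, "dz": 0, "rx": 0, "ry": 0, "rz": 0}, {"jaw": -1, "dx": 0.028, "dy": -0.034, "dz": 0, "rx": 0, "ry": 0, "rz": 0}])

```text
clock: 1.1
ee_pos: [0.3548, -0.1877, 0.231]
eef_rot: [-3.092, -0.553, -0.0]
force: [0.9, -0.0, -0.1]
width: 0.0854
gripper_force: 0.0
```

move_arm(plan=[{"jaw": -1, "dx": 0.028, "dy": -0.034, "dz": 0, "rx": 0, "ry": 0, "rz": 0}, {"jaw": -1, "dx": 0.028, "dy": -0.034, "dz": 0, "rx": 0, "ry": 0, "rz": 0}, {"jaw": -1, "dx": 0.028, "dy": -0.034, "dz": 0, "rx": 0, "ry": 0, "rz": 0}, {"jaw": -1, "dx": 0.028, "dy": -0.034, "dz": 0, "rx": 0, "ry": 0, "rz": 0}, {"jaw": -1, "dx": 0.028, "dy": -0.034, "dz": 0, "rx": 0, "ry": 0, "rz": 0}])

```text
clock: 1.6
ee_pos: [0.4271, 0.0204, 0.2311]
eef_rot: [3.092, 0.555, 0.0]
force: [0.6, 0.1, -1.0]
width: 0.0858
gripper_force: 0.0
```

```bash
python3 g.py .487 .176 .16 2.9 0
```

```text
t 1.6 pos [0.4271 0.0204 0.2311] F [ 0.6  0.1 -1. ] w 0.0858 gf 0.0 
shift [ 0.1103 -0.1251  0.0711] turn [ 1.000e-02 -0.000e+00  1.744e+01] tool z [ 0. -0. -1.] x [0.938 0.348 0.   ] tz-> [ 0. -0. -1.]
```

move_arm(plan=[{"jaw": -1, "dx": 0.0275, "dy": -0.031, "dz": 0, "rx": 0, "ry": 0, "rz": 0}, {"jaw": -1, "dx": 0.0275, "dy": -0.031, "dz": 0, "rx": 0, "ry": 0, "rz": 0}, {"jaw": -1, "dx": 0.0275, "dy": -0.031, "dz": 0.01, "rx": 0, "ry": 0, "rz": 0}, {"jaw": -1, "dx": 0.0275, "dy": -0.031, "dz": 0.02, "rx": 0, "ry": 0, "rz": 8.5}, {"jaw": -1, "dx": 0, "dy": 0, "dz": 0.03, "rx": 0, "ry": 0, "rz": 8.5}])

```text
clock: 2.1
ee_pos: [0.4906, 0.1778, 0.1726]
eef_rot: [-3.137, -0.088, -0.011]
force: [0.7, -0.9, 0.4]
width: 0.0855
gripper_force: 0.0
```

move_arm(plan=[{"jaw": -1, "dx": 0, "dy": 0, "dz": 0.01, "rx": 0, "ry": 0, "rz": 0.4}, {"jaw": -1, "dx": 0, "dy": 0, "dz": 0, "rx": 0, "ry": 0, "rz": 0}])

```text
clock: 2.3
ee_pos: [0.4848, 0.1722, 0.1588]
eef_rot: [3.139, 0.085, -0.009]
force: [0.3, -0.5, 0.3]
width: 0.0853
gripper_force: 0.0
```

```bash
python3 g.py .487 .176 .0925 2.9 0
```

```text
t 2.3 pos [0.4848 0.1722 0.1588] F [ 0.3 -0.5  0.3] w 0.0853 gf 0.0 
shift [ 0.0029 -0.0037  0.0663] turn [0.08 0.35 0.2 ] tool z [-0.006 -0.002 -1.   ] x [ 0.999  0.054 -0.006] tz-> [ 0. -0. -1.]
```

move_arm(plan=[{"jaw": -1, "dx": 0.002, "dy": -0.003, "dz": 0.02, "rx": 0, "ry": 0.3, "rz": 0}, {"jaw": -1, "dx": 0, "dy": 0, "dz": 0.025, "rx": 0, "ry": 0, "rz": 0}, {"jaw": -1, "dx": 0, "dy": 0, "dz": 0.02, "rx": 0, "ry": 0, "rz": 0}, {"jaw": -1, "dx": 0, "dy": 0, "dz": 0, "rx": 0, "ry": 0, "rz": 0}, {"jaw": 1, "dx": 0, "dy": 0, "dz": 0, "rx": 0, "ry": 0, "rz": 0}])

```text
clock: 2.8
ee_pos: [0.49, 0.1756, 0.0974]
eef_rot: [-3.14, -0.08, -0.01]
force: [0.3, 0.5, -0.6]
width: 0.0732
gripper_force: 0.0
```

move_arm(plan=[{"jaw": 1, "dx": 0, "dy": 0, "dz": 0, "rx": 0, "ry": 0, "rz": 0}, {"jaw": 1, "dx": 0, "dy": 0, "dz": 0, "rx": 0, "ry": 0, "rz": 0}, {"jaw": 1, "dx": 0, "dy": 0, "dz": 0, "rx": 0, "ry": 0, "rz": 0}, {"jaw": 1, "dx": 0, "dy": 0, "dz": 0, "rx": 0, "ry": 0, "rz": 0}])

```text
clock: 3.2
ee_pos: [0.4902, 0.1765, 0.0977]
eef_rot: [-3.14, -0.081, -0.011]
force: [-1.2, -0.8, 5.9]
width: 0.0265
gripper_force: 39.2
```

```bash
cat > arc.py <<'E'
# rows that follow the lid arc; th0,th1,n, f(th)=phi
from g import *
import sys
th0,th1,n,ph0,ph1=map(float,sys.argv[1:6]);p,r,o=cur();y=2.9
C=np.array([.5269,.178,.0]);X=np.array([np.cos(np.radians(y)),np.sin(np.radians(y)),0]);Z=np.array([0,0,1.])
H=C+.07*X+.0705*Z
def tgt(th,ph):
    t=np.radians(th);g=H+X*(-.110*np.cos(t)+.041*np.sin(t))+Z*(.110*np.sin(t)+.041*np.cos(t))
    rr=pose(y,ph);return g+.019*rr.as_matrix()[:,2],rr
print("t",o["clock"],"F",o["force"].round(1),"M",o["moment"].round(2),"w",round(o["width"],4),o["gripper_force"])
g=p-.019*r.as_matrix()[:,2]-H;a=np.degrees(np.arctan2(g[2],-(g@X)))-np.degrees(np.arctan2(.041,.110));print("theta meas",a.round(1),"rad",np.hypot(g[2],g@X).round(4),"side",(g@[-X[1],X[0],0]).round(4),"joints",o["joint_positions"].round(2))
for k in range(1,int(n)+1):
    s=k/n;q,rr=tgt(th0+(th1-th0)*s,ph0+(ph1-ph0)*s);d,w=delta(p,r,q,rr);print(k,d.round(4),w.round(2));p,r=q,rr
E
python3 arc.py 0 60 12 0 15
```

```text
t 3.2 F [-1.2 -0.8  5.9] M [-0.02  0.22 -0.02] w 0.0265 39.167283196002245
theta meas 2.9 rad 0.1164 side 0.0003 joints [ 0.26  0.28  1.98 -0.    0.88  1.78]
1 [ 0.0004  0.0003 -0.0043] [-0.03 -1.66  0.04]
2 [ 0.0042 -0.     -0.0092] [ 0.   -1.25 -0.  ]
3 [ 0.0048  0.     -0.0088] [ 0.   -1.25  0.  ]
4 [ 0.0053 -0.     -0.0085] [ 0.   -1.25 -0.  ]
5 [ 0.0059 -0.     -0.0081] [-0.   -1.25 -0.  ]
6 [ 0.0064  0.     -0.0077] [ 0.   -1.25  0.  ]
7 [ 0.0069  0.     -0.0072] [ 0.   -1.25 -0.  ]
8 [ 0.0073  0.     -0.0067] [-0.   -1.25 -0.  ]
9 [ 0.0078  0.     -0.0062] [ 0.   -1.25 -0.  ]
10 [ 0.0081 -0.     -0.0056] [ 0.   -1.25  0.  ]
11 [ 0.0085  0.     -0.0051] [ 0.   -1.25 -0.  ]
12 [ 0.0088 -0.     -0.0045] [-0.   -1.25 -0.  ]
```

move_arm(plan=[{"jaw": 1, "dx": 0.0022, "dy": 0, "dz": -0.006, "rx": 0, "ry": -1, "rz": 0}, {"jaw": 1, "dx": 0.0042, "dy": 0, "dz": -0.0092, "rx": 0, "ry": -1.25, "rz": 0}, {"jaw": 1, "dx": 0.0048, "dy": 0, "dz": -0.0088, "rx": 0, "ry": -1.25, "rz": 0}, {"jaw": 1, "dx": 0.0053, "dy": 0, "dz": -0.0085, "rx": 0, "ry": -1.25, "rz": 0}])

```text
clock: 3.6
ee_pos: [0.5055, 0.1772, 0.1276]
eef_rot: [3.136, 0.08, -0.127]
force: [-1.4, 0.9, -4.2]
width: 0.0261
gripper_force: 39.6
```

```bash
python3 arc.py 19 69 10 5 20
```

```text
t 3.6 F [-1.4  0.9 -4.2] M [ 0.17  0.05 -0.06] w 0.0261 39.5984417013824
theta meas 19.8 rad 0.1178 side 0.0003 joints [0.25 0.31 1.87 0.02 1.05 1.76]
1 [ 0.005   0.0003 -0.0066] [-0.01 -1.85  0.03]
2 [ 0.0061 -0.     -0.0078] [-0.  -1.5 -0. ]
3 [ 0.0066  0.     -0.0074] [ 0.  -1.5  0. ]
4 [ 0.007   0.     -0.0069] [ 0.  -1.5 -0. ]
5 [ 0.0075  0.     -0.0065] [-0.  -1.5  0. ]
6 [ 0.0078 -0.     -0.006 ] [-0.  -1.5 -0. ]
7 [ 0.0082 -0.     -0.0054] [ 0.  -1.5 -0. ]
8 [ 0.0085  0.     -0.0049] [ 0.  -1.5  0. ]
9 [ 0.0088 -0.     -0.0043] [-0.  -1.5 -0. ]
10 [ 0.009   0.     -0.0038] [ 0.  -1.5 -0. ]
```

move_arm(plan=[{"jaw": 1, "dx": 0.0054, "dy": 0, "dz": -0.0075, "rx": 0, "ry": -1.6, "rz": 0}, {"jaw": 1, "dx": 0.0061, "dy": 0, "dz": -0.0078, "rx": 0, "ry": -1.5, "rz": 0}, {"jaw": 1, "dx": 0.0066, "dy": 0, "dz": -0.0074, "rx": 0, "ry": -1.5, "rz": 0}, {"jaw": 1, "dx": 0.007, "dy": 0, "dz": -0.0069, "rx": 0, "ry": -1.5, "rz": 0}, {"jaw": 1, "dx": 0.0075, "dy": 0, "dz": -0.0065, "rx": 0, "ry": -1.5, "rz": 0}])

```text
clock: 4.1
ee_pos: [0.5409, 0.179, 0.1592]
eef_rot: [3.116, 0.08, -0.342]
force: [-2.7, -0.2, -0.3]
width: 0.0258
gripper_force: 39.9
```

move_arm(plan=[{"jaw": 1, "dx": 0.0078, "dy": 0, "dz": -0.006, "rx": 0, "ry": -1.5, "rz": 0}, {"jaw": 1, "dx": 0.0082, "dy": 0, "dz": -0.0054, "rx": 0, "ry": -1.5, "rz": 0}, {"jaw": 1, "dx": 0.0085, "dy": 0, "dz": -0.0049, "rx": 0, "ry": -1.5, "rz": 0}, {"jaw": 1, "dx": 0.0088, "dy": 0, "dz": -0.0043, "rx": 0, "ry": -1.5, "rz": 0}, {"jaw": 1, "dx": 0.009, "dy": 0, "dz": -0.0038, "rx": 0, "ry": -1.5, "rz": 0}])

```text
clock: 4.6
ee_pos: [0.5892, 0.1814, 0.1731]
eef_rot: [3.085, 0.08, -0.54]
force: [-3.2, -0.2, 3.2]
width: 0.026
gripper_force: 40.4
```

```bash
python3 arc.py 69 97 6 20 36;python3 - <<'E'
from h import *
from plant import *
f=grab_frame("side");cv2.imwrite("pics/s3.png",crop(f,220,100,220,220,2.7))
E
```

```text
t 4.6 F [-3.2 -0.2  3.2] M [0.03 0.67 0.03] w 0.026 40.41074791923165
theta meas 69.0 rad 0.1205 side 0.0003 joints [0.2  0.56 1.44 0.05 1.49 1.71]
1 [ 0.0092  0.0003 -0.0001] [ 0.02 -2.82  0.05]
2 [ 0.0083 -0.     -0.0027] [-0.   -2.67 -0.  ]
3 [ 0.0084  0.     -0.0024] [ 0.   -2.67  0.  ]
4 [ 0.0085 -0.     -0.002 ] [ 0.   -2.67  0.  ]
5 [ 0.0085 -0.     -0.0017] [-0.   -2.67 -0.  ]
6 [ 0.0086  0.     -0.0014] [-0.   -2.67 -0.  ]
```

View pics/s3.png

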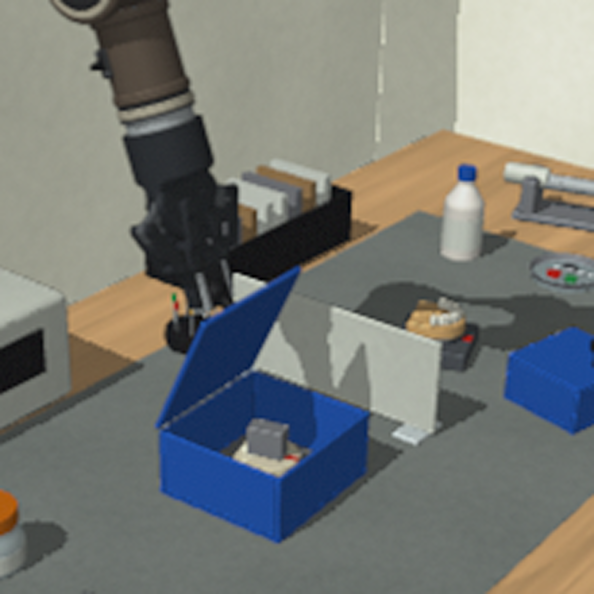

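move_arm(plan=[{"jaw": 1, "dx": 0.0085, "dy": 0, "dz": -0.0015, "rx": 0, "ry": -2.7, "rz": 0}, {"jaw": 1, "dx": 0.0084, "dy": 0, "dz": -0.0027, "rx": 0, "ry": -2.7, "rz": 0}, {"jaw": 1, "dx": 0.0084, "dy": 0, "dz": -0.0024, "rx": 0, "ry": -2.7, "rz": 0}, {"jaw": 1, "dx": 0.0085, "dy": 0, "dz": -0.002, "rx": 0, "ry": -2.7, "rz": 0}, {"jaw": 1, "dx": 0.0085, "dy": 0, "dz": -0.0017, "rx": 0, "ry": -2.7, "rz": 0}])

```text
clock: 5.15
ee_pos: [0.6334, 0.1837, 0.1663]
eef_rot: [2.996, 0.077, -0.892]
force: [0.5, -0.8, 7.0]
width: 0.0262
gripper_force: 43.6
```

move_arm(plan=[{"jaw": 1, "dx": 0.0085, "dy": 0, "dz": -0.0014, "rx": 0, "ry": -2.7, "rz": 0}, {"jaw": 1, "dx": 0, "dy": 0, "dz": 0, "rx": 0, "ry": 0, "rz": 0}])

```text
clock: 5.35
ee_pos: [0.6432, 0.1842, 0.1616]
eef_rot: [2.976, 0.076, -0.957]
force: [1.9, 0.1, 7.3]
width: 0.026
gripper_force: 44.1
```

```bash
python3 arc.py 97 100 1 36 37;python3 - <<'E'
from h import *
from plant import *
f=grab_frame("side");cv2.imwrite("pics/s4.png",crop(f,220,100,220,220,2.7))
E
```

```text
t 5.35 F [1.9 0.1 7.3] M [ 0.05  0.21 -0.04] w 0.026 44.06393397599459
theta meas 97.9 rad 0.1211 side 0.0003 joints [0.18 0.86 1.05 0.08 1.85 1.7 ]
1 [0.0043 0.0003 0.0032] [-0.06 -1.37  0.04]
```

View pics/s4.png

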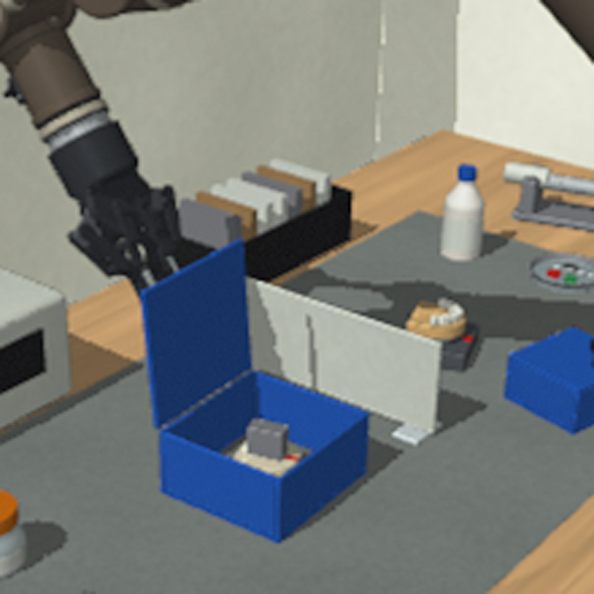

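move_arm(plan=[{"jaw": 1, "dx": 0.004, "dy": 0, "dz": 0.001, "rx": 0, "ry": -1, "rz": 0}, {"jaw": -1, "dx": 0, "dy": 0, "dz": 0, "rx": 0, "ry": 0, "rz": 0}, {"jaw": -1, "dx": 0, "dy": 0, "dz": 0, "rx": 0, "ry": 0, "rz": 0}, {"jaw": -1, "dx": 0, "dy": 0, "dz": 0, "rx": 0, "ry": 0, "rz": 0}, {"jaw": -1, "dx": 0, "dy": 0, "dz": 0, "rx": 0, "ry": 0, "rz": 0}])

```text
clock: 5.9
ee_pos: [0.6429, 0.184, 0.1564]
eef_rot: [2.964, 0.076, -0.987]
force: [-0.6, 0.0, 0.1]
width: 0.0822
gripper_force: 0.0
```

move_arm(plan=[{"jaw": -1, "dx": 0, "dy": 0, "dz": -0.015, "rx": 0, "ry": 0, "rz": 0}, {"jaw": -1, "dx": 0, "dy": 0, "dz": -0.03, "rx": 0, "ry": 0, "rz": 0}, {"jaw": -1, "dx": 0, "dy": 0, "dz": -0.03, "rx": 0, "ry": 0, "rz": 0}, {"jaw": -1, "dx": 0, "dy": 0, "dz": -0.03, "rx": 0, "ry": 0, "rz": 0}, {"jaw": -1, "dx": 0, "dy": 0, "dz": -0.03, "rx": 0, "ry": 0, "rz": 0}])

```text
clock: 6.4
ee_pos: [0.7244, 0.1882, 0.2662]
eef_rot: [2.965, 0.076, -0.985]
force: [2.3, 0.4, -0.1]
width: 0.0854
gripper_force: 0.0
```

```bash
python3 g.py .50 .178 .29 2.9 0;python3 - <<'E'
from h import *
from plant import *
f=grab_frame("side");g=grab_frame("top");pickle.dump(g,open("top1.pkl","wb"));pickle.dump(f,open("side1.pkl","wb"))
im=np.hstack([crop(f,250,160,130,150,3),crop(g,255,190,125,150,3)])
cv2.imwrite("pics/s5.png",im)
E
```

```text
t 6.4 pos [0.7244 0.1882 0.2662] F [ 2.3  0.4 -0.1] w 0.0854 gf 0.0 
shift [-0.1942 -0.0013  0.1154] turn [1.000e-02 3.677e+01 4.000e-02] tool z [-0.598 -0.031 -0.801] x [ 0.8    0.041 -0.599] tz-> [ 0. -0. -1.]
```

View pics/s5.png

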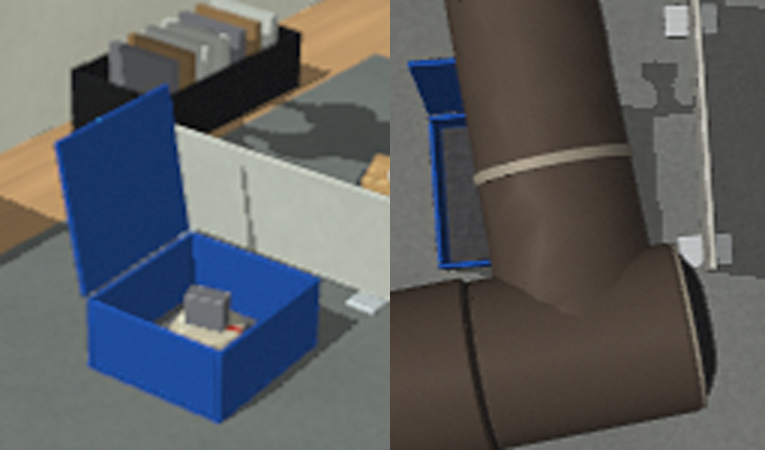

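move_arm(plan=[{"jaw": -1, "dx": -0.012, "dy": 0, "dz": -0.016, "rx": 0, "ry": 7.35, "rz": 0}, {"jaw": -1, "dx": 0, "dy": 0, "dz": -0.01, "rx": 0, "ry": 7.35, "rz": 0}, {"jaw": -1, "dx": 0, "dy": 0, "dz": 0, "rx": 0, "ry": 7.35, "rz": 0}, {"jaw": -1, "dx": 0, "dy": 0, "dz": 0, "rx": 0, "ry": 7.35, "rz": 0}, {"jaw": -1, "dx": 0, "dy": 0, "dz": 0, "rx": 0, "ry": 7.35, "rz": 0}])

```text
clock: 7.0
ee_pos: [0.7279, 0.1883, 0.2934]
eef_rot: [-3.14, -0.081, -0.008]
force: [-0.2, 0.5, 0.8]
width: 0.0855
gripper_force: 0.0
```

move_arm(plan=[{"jaw": -1, "dx": -0.04, "dy": 0, "dz": 0, "rx": 0, "ry": 0, "rz": 0}, {"jaw": -1, "dx": -0.04, "dy": 0, "dz": 0, "rx": 0, "ry": 0, "rz": 0}, {"jaw": -1, "dx": -0.04, "dy": 0.01, "dz": 0, "rx": 0, "ry": 0, "rz": 0}, {"jaw": -1, "dx": -0.04, "dy": 0.02, "dz": 0, "rx": 0, "ry": 0, "rz": 0}, {"jaw": -1, "dx": -0.035, "dy": 0.035, "dz": 0, "rx": 0, "ry": 0, "rz": 0}])

```text
clock: 7.5
ee_pos: [0.5335, 0.1141, 0.292]
eef_rot: [-3.14, -0.086, 0.004]
force: [-0.2, -0.7, 0.6]
width: 0.0855
gripper_force: 0.0
```

move_arm(plan=[{"jaw": -1, "dx": -0.03, "dy": 0.04, "dz": 0, "rx": 0, "ry": 0, "rz": 0}, {"jaw": -1, "dx": -0.03, "dy": 0.04, "dz": 0, "rx": 0, "ry": 0, "rz": 0}, {"jaw": -1, "dx": -0.03, "dy": 0.04, "dz": 0, "rx": 0, "ry": 0, "rz": 0}, {"jaw": -1, "dx": -0.03, "dy": 0.04, "dz": 0, "rx": 0, "ry": 0, "rz": 0}, {"jaw": -1, "dx": 0, "dy": 0.04, "dz": 0, "rx": 0, "ry": 0, "rz": 0}])

```text
clock: 8.0
ee_pos: [0.4226, -0.0923, 0.2917]
eef_rot: [-3.139, -0.081, 0.006]
force: [1.5, 0.1, 0.5]
width: 0.0856
gripper_force: 0.0
```

```bash
python3 g.py .53 .178 .15 2.9 0;cat > m3.py <<'E'
from h import *
from plant import *
for n in("side","top"):pickle.dump(grab_frame(n),open(n+"2.pkl","wb"))
T=load("top2");S=load("side2")
im=np.hstack([crop(S,255,190,100,120,4),crop(T,260,215,75,90,5.333)])
cv2.imwrite("pics/s6.png",im)
E
python3 m3.py
```

```text
t 8.0 pos [ 0.4226 -0.0923  0.2917] F [1.5 0.1 0.5] w 0.0856 gf 0.0 
shift [ 0.1218 -0.2642  0.1416] turn [-0.08  0.23  0.05] tool z [-0.004  0.001 -1.   ] x [ 0.999  0.051 -0.004] tz-> [ 0. -0. -1.]
```

View pics/s6.png

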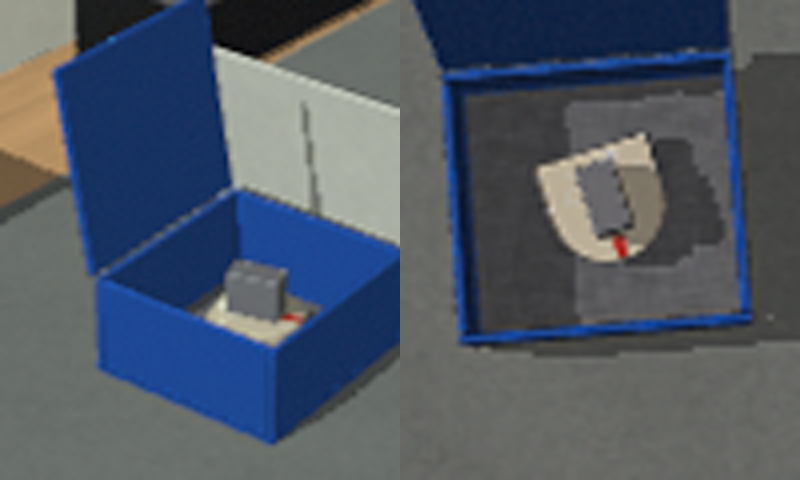

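```bash
cat > m4.py <<'E'
from h import *
T=load("top2");T0=load("top0")
def fit(F,x,y,w,h,fn,z,s=8,close=1):
    im=cv2.resize(np.ascontiguousarray(F["pixels"][y:y+h,x:x+w]),None,fx=s,fy=s,interpolation=cv2.INTER_CUBIC).astype(int)
    m=cv2.morphologyEx(fn(im).astype(np.uint8),cv2.MORPH_CLOSE,np.ones((close,close)))
    m=cv2.morphologyEx(m,cv2.MORPH_OPEN,np.ones((7,7)))
    c=max(cv2.findContours(m,0,1)[0],key=cv2.contourArea)
    H=cv2.convexHull(c)[:,0].astype(float);H=(H+.5)/s-.5+[x,y]
    W=np.array([onz(F,*k,z)[:2] for k in H]).astype(np.float32)*1000
    r=cv2.minAreaRect(W);return r,m
ivory=lambda p:((p[...,0]-p[...,2])>18)&(p[...,0]>80)
red=lambda p:((p[...,0]>1.8*p[...,1]))&(p[...,0]>90)
print("upper",fit(T,275,228,52,44,lambda p:ivory(p)|red(p),.024,close=41)[0])
blk=lambda p:(abs(p[...,0]-p[...,2])<22)&(p[...,2]>p[...,0]+2)&(p.sum(2)>190)&(p.sum(2)<380)
r,m=fit(T,292,240,15,22,blk,.058);print("block",r)
for nm,F,x,y,w,h,z in(("U",T,275,228,52,44,.033),("L",T0,395,225,45,45,.027)):
    p=F["pixels"].astype(int)[y:y+h,x:x+w];wt=np.clip(p[...,0]-1.6*p[...,1],0,None)*((p[...,0]>1.8*p[...,1])&(p[...,0]>80));v,u=np.mgrid[y:y+h,x:x+w];k=(u*wt).sum()/wt.sum(),(v*wt).sum()/wt.sum();print("red",nm,onz(F,*k,z)*1000,wt.astype(bool).sum())
cast=lambda p:(((p[...,0]-p[...,2])>30)&(p[...,0]>95))|(p.min(2)>115)
print("lowcast",fit(T0,392,222,48,42,cast,.038,close=9)[0])
pl=lambda p:(p.max(2)<78)&(p[...,2]>=p[...,0]+2)
print("plinth",fit(T0,390,218,55,52,lambda p:cast(p)|red(p)|pl(p),.0135,close=15)[0])
# back edge of lower cast and plinth, sub-pixel line
E
python3 m4.py
```

```text
upper ((525.6632690429688, 174.02174377441406), (60.607418060302734, 60.90934753417969), 16.6249942779541)
block ((512.7369995117188, 167.05519104003906), (7.886287689208984, 4.805547714233398), 88.50118255615234)
red U [502.85443281 167.51399746  33.        ] 8
red L [ 513.46527061 -170.35771933   27.        ] 16
lowcast ((542.9065551757812, -161.55091857910156), (71.02796936035156, 62.963558197021484), 20.796306610107422)
plinth ((546.8903198242188, -159.36476135253906), (90.28500366210938, 88.73291778564453), 20.06598663330078)
```

```bash
cat >> m4.py <<'E'
print("---")
for a in(25,35,45):
    c2=lambda p:((((p[...,0]-p[...,2])>a)&(p[...,0]>95))|(p.min(2)>125))&~(p[...,0]>1.75*p[...,1])
    r,m=fit(T0,392,222,48,42,c2,.038,close=9);t=np.radians(20.3);print("lowcast",r,"origin",np.array(r[0])+2*np.array([np.cos(t),np.sin(t)]))
print("block top", onz(T,298.4,252,.06))
c=proj(T,[.5276,.1746,.063]);print(c)
E
python3 m4.py|sed -n '/---/,$p'; python3 g.py .5276 .1746 .12 16.6 0
```

```text
---
lowcast ((547.7111206054688, -159.43463134765625), (60.752784729003906, 63.190128326416016), 19.53502655029297) origin [ 549.58689847 -158.74076004]
lowcast ((547.513916015625, -159.36529541015625), (60.427486419677734, 62.927852630615234), 19.534454345703125) origin [ 549.38969388 -158.67142411]
lowcast ((547.377685546875, -159.55177307128906), (60.06131362915039, 62.07583999633789), 19.657106399536133) origin [ 549.25346342 -158.85790177]
block top [0.52563216 0.17243594 0.06      ]
[297.53816764 251.23094062]
t 8.1 pos [ 0.4257 -0.0955  0.2927] F [-0.3  0.1  0.4] w 0.0853 gf 0.0 
shift [ 0.1143 -0.2655  0.1721] turn [  0.1    0.06 -13.98] tool z [-0.001 -0.002 -1.   ] x [ 0.999  0.046 -0.001] tz-> [ 0. -0. -1.]
```

move_arm(plan=[{"jaw": -0.2, "dx": 0.0163, "dy": -0.038, "dz": 0, "rx": 0, "ry": 0, "rz": 0}, {"jaw": -0.2, "dx": 0.0163, "dy": -0.038, "dz": 0, "rx": 0, "ry": 0, "rz": 0}, {"jaw": -0.2, "dx": 0.0163, "dy": -0.038, "dz": 0, "rx": 0, "ry": 0, "rz": 0}, {"jaw": -0.2, "dx": 0.0163, "dy": -0.038, "dz": 0, "rx": 0, "ry": 0, "rz": 0}, {"jaw": -0.2, "dx": 0.0163, "dy": -0.038, "dz": 0, "rx": 0, "ry": 0, "rz": 0}])

```text
clock: 8.6
ee_pos: [0.4984, 0.104, 0.2926]
eef_rot: [-3.14, -0.082, 0.003]
force: [0.6, -1.3, 0.6]
width: 0.0511
gripper_force: 0.0
```

move_arm(plan=[{"jaw": -0.2, "dx": 0.0163, "dy": -0.038, "dz": 0.03, "rx": 0, "ry": 0, "rz": 0}, {"jaw": -0.2, "dx": 0.0163, "dy": -0.038, "dz": 0.03, "rx": 0, "ry": 0, "rz": -7}, {"jaw": -0.2, "dx": 0, "dy": 0, "dz": 0.045, "rx": 0, "ry": 0, "rz": -7}, {"jaw": -0.2, "dx": 0, "dy": 0, "dz": 0.045, "rx": 0, "ry": 0, "rz": 0}, {"jaw": -0.2, "dx": 0, "dy": 0, "dz": 0.015, "rx": 0, "ry": 0, "rz": 0}])

```text
clock: 9.1
ee_pos: [0.5215, 0.1775, 0.1239]
eef_rot: [3.106, 0.465, -0.019]
force: [-0.4, -0.1, -0.1]
width: 0.0515
gripper_force: 0.0
```

move_arm(plan=[{"jaw": -0.2, "dx": 0, "dy": 0, "dz": 0, "rx": 0, "ry": 0, "rz": 0}, {"jaw": -0.2, "dx": 0, "dy": 0, "dz": 0, "rx": 0, "ry": 0, "rz": 0}])

```text
clock: 9.3
ee_pos: [0.5284, 0.1778, 0.1314]
eef_rot: [-3.107, -0.462, -0.003]
force: [-0.7, -0.3, -0.1]
width: 0.0514
gripper_force: 0.0
```

```bash
python3 g.py .5276 .1746 .038 16.6 0
```

```text
t 9.3 pos [0.5284 0.1778 0.1314] F [-0.7 -0.3 -0.1] w 0.0514 gf 0.0 
shift [-0.0018  0.0029  0.0934] turn [-0.   -0.1   0.32] tool z [ 0.002  0.001 -1.   ] x [0.957 0.291 0.002] tz-> [ 0. -0. -1.]
```

move_arm(plan=[{"jaw": -0.2, "dx": -0.0018, "dy": 0.0029, "dz": 0.03, "rx": 0, "ry": 0, "rz": 0.3}, {"jaw": -0.2, "dx": 0, "dy": 0, "dz": 0.03, "rx": 0, "ry": 0, "rz": 0}, {"jaw": -0.2, "dx": 0, "dy": 0, "dz": 0.02, "rx": 0, "ry": 0, "rz": 0}, {"jaw": -0.2, "dx": 0, "dy": 0, "dz": 0.01, "rx": 0, "ry": 0, "rz": 0}, {"jaw": -0.2, "dx": 0, "dy": 0, "dz": 0, "rx": 0, "ry": 0, "rz": 0}])

```text
clock: 9.8
ee_pos: [0.5277, 0.1742, 0.0411]
eef_rot: [-3.109, -0.453, -0.002]
force: [-0.9, -0.3, 0.1]
width: 0.0513
gripper_force: 0.0
```

```bash
python3 g.py .5276 .1746 .038 16.6 0
```

```text
t 9.8 pos [0.5277 0.1742 0.0411] F [-0.9 -0.3  0.1] w 0.0513 gf 0.0 
shift [ 0.     -0.0004  0.0031] turn [ 0.   -0.08 -0.  ] tool z [ 0.001  0.    -1.   ] x [0.958 0.286 0.001] tz-> [ 0. -0. -1.]
```

move_arm(plan=[{"jaw": 1, "dx": 0, "dy": 0, "dz": 0.002, "rx": 0, "ry": 0, "rz": 0}, {"jaw": 1, "dx": 0, "dy": 0, "dz": 0, "rx": 0, "ry": 0, "rz": 0}, {"jaw": 1, "dx": 0, "dy": 0, "dz": 0, "rx": 0, "ry": 0, "rz": 0}, {"jaw": 1, "dx": 0, "dy": 0, "dz": 0, "rx": 0, "ry": 0, "rz": 0}, {"jaw": 1, "dx": 0, "dy": 0, "dz": 0, "rx": 0, "ry": 0, "rz": 0}], squeeze=60)

```text
clock: 10.3
ee_pos: [0.5284, 0.1746, 0.04]
eef_rot: [-3.108, -0.454, -0.005]
force: [-1.1, 0.5, 6.3]
width: 0.0189
gripper_force: 59.4
```

```bash
python3 g.py .5276 .1746 .19 16.6 0
```

```text
t 10.3 pos [0.5284 0.1746 0.04  ] F [-1.1  0.5  6.3] w 0.0189 gf 59.4 
shift [-0.0003 -0.0002 -0.15  ] turn [ 0.01 -0.19  0.03] tool z [ 0.003  0.001 -1.   ] x [0.958 0.286 0.003] tz-> [ 0. -0. -1.]
```

move_arm(plan=[{"jaw": 1, "dx": 0, "dy": 0, "dz": -0.01, "rx": 0, "ry": 0, "rz": 0}, {"jaw": 1, "dx": 0, "dy": 0, "dz": -0.02, "rx": 0, "ry": 0, "rz": 0}, {"jaw": 1, "dx": 0, "dy": 0, "dz": -0.035, "rx": 0, "ry": 0, "rz": 0}, {"jaw": 1, "dx": 0, "dy": 0, "dz": -0.035, "rx": 0, "ry": 0, "rz": 0}, {"jaw": 1, "dx": 0, "dy": 0, "dz": -0.03, "rx": 0, "ry": 0, "rz": 0}])

```text
clock: 10.8
ee_pos: [0.5267, 0.1742, 0.1701]
eef_rot: [-3.109, -0.454, -0.001]
force: [0.3, 0.6, -1.5]
width: 0.0188
gripper_force: 58.8
```

move_arm(plan=[{"jaw": 1, "dx": 0, "dy": 0, "dz": -0.02, "rx": 0, "ry": 0, "rz": 0}, {"jaw": 1, "dx": 0, "dy": 0, "dz": -0.01, "rx": 0, "ry": 0, "rz": 0}])

```text
clock: 11.0
ee_pos: [0.5279, 0.1745, 0.201]
eef_rot: [-3.108, -0.454, -0.006]
force: [0.0, 0.1, -2.1]
width: 0.0187
gripper_force: 58.8
```

```bash
python3 g.py .549 -.1588 .2 19.9 0
python3 - <<'E'
from h import *
from plant import *
for n in("side","top"):pickle.dump(grab_frame(n),open(n+"3.pkl","wb"))
T=load("top3");S=load("side3")
im=np.hstack([crop(S,255,130,180,160,2.5),crop(T,265,200,130,160,2.5)])
cv2.imwrite("pics/s7.png",im)
E
```

```text
t 11.0 pos [0.5279 0.1745 0.201 ] F [ 0.   0.1 -2.1] w 0.0187 gf 58.8 
shift [-0.0751  0.3254  0.0007] turn [ 0.01 -0.22 -3.27] tool z [ 0.004  0.001 -1.   ] x [0.958 0.286 0.004] tz-> [ 0. -0. -1.]
```

View pics/s7.png

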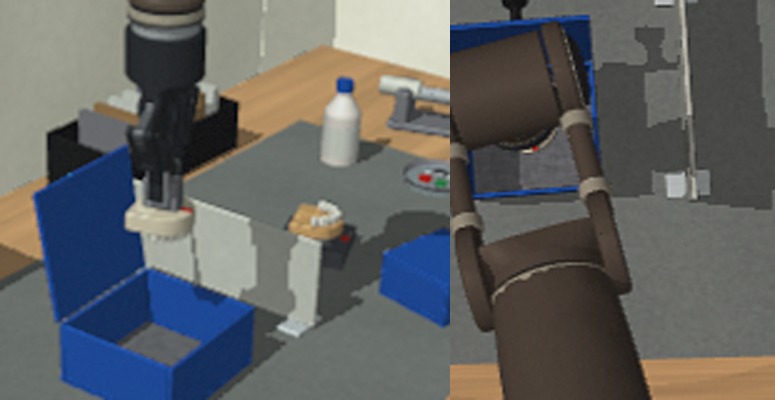

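move_arm(plan=[{"jaw": 1, "dx": -0.0025, "dy": 0.011, "dz": 0, "rx": 0, "ry": 0, "rz": 0}, {"jaw": 1, "dx": -0.005, "dy": 0.022, "dz": 0, "rx": 0, "ry": 0, "rz": 0}, {"jaw": 1, "dx": -0.007, "dy": 0.03, "dz": 0, "rx": 0, "ry": 0, "rz": 0}, {"jaw": 1, "dx": -0.007, "dy": 0.03, "dz": 0, "rx": 0, "ry": 0, "rz": 0}, {"jaw": 1, "dx": -0.007, "dy": 0.03, "dz": 0, "rx": 0, "ry": 0, "rz": 0}])

```text
clock: 11.6
ee_pos: [0.533, 0.0464, 0.1958]
eef_rot: [-3.108, -0.455, 0.007]
force: [0.4, 0.6, -0.9]
width: 0.0189
gripper_force: 58.8
```

move_arm(plan=[{"jaw": 1, "dx": -0.007, "dy": 0.03, "dz": 0, "rx": 0, "ry": 0, "rz": 0}, {"jaw": 1, "dx": -0.007, "dy": 0.03, "dz": 0, "rx": 0, "ry": 0, "rz": 0}, {"jaw": 1, "dx": -0.007, "dy": 0.03, "dz": 0, "rx": 0, "ry": 0, "rz": 0}, {"jaw": 1, "dx": -0.007, "dy": 0.03, "dz": 0, "rx": 0, "ry": 0, "rz": 0}, {"jaw": 1, "dx": -0.007, "dy": 0.03, "dz": 0, "rx": 0, "ry": 0, "rz": 0}])

```text
clock: 12.1
ee_pos: [0.5422, -0.1072, 0.1958]
eef_rot: [-3.107, -0.453, 0.007]
force: [0.3, 0.3, -1.3]
width: 0.019
gripper_force: 58.8
```

move_arm(plan=[{"jaw": 1, "dx": -0.006, "dy": 0.025, "dz": 0, "rx": 0, "ry": 0, "rz": -1.5}, {"jaw": 1, "dx": -0.004, "dy": 0.018, "dz": 0, "rx": 0, "ry": -0.2, "rz": -1.7}, {"jaw": 1, "dx": -0.0016, "dy": 0.0094, "dz": 0, "rx": 0, "ry": 0, "rz": 0}, {"jaw": 1, "dx": 0, "dy": 0, "dz": 0, "rx": 0, "ry": 0, "rz": 0}, {"jaw": 1, "dx": 0, "dy": 0, "dz": 0, "rx": 0, "ry": 0, "rz": 0}])

```text
clock: 12.6
ee_pos: [0.5482, -0.1584, 0.1971]
eef_rot: [-3.094, -0.54, 0.008]
force: [0.1, 0.5, -1.0]
width: 0.0191
gripper_force: 58.8
```

```bash
python3 g.py .549 -.1588 .125 19.9 0
```

```text
t 12.6 pos [ 0.5482 -0.1584  0.1971] F [ 0.1  0.5 -1. ] w 0.0191 gf 58.8 
shift [0.001  0.0008 0.0721] turn [-0.12  0.29 -0.11] tool z [-0.005  0.    -1.   ] x [ 0.941  0.339 -0.005] tz-> [ 0. -0. -1.]
```

move_arm(plan=[{"jaw": 1, "dx": 0.001, "dy": 0.0008, "dz": 0.02, "rx": 0, "ry": 0.3, "rz": 0}, {"jaw": 1, "dx": 0, "dy": 0, "dz": 0.025, "rx": 0, "ry": 0, "rz": 0}, {"jaw": 1, "dx": 0, "dy": 0, "dz": 0.02, "rx": 0, "ry": 0, "rz": 0}, {"jaw": 1, "dx": 0, "dy": 0, "dz": 0.012, "rx": 0, "ry": 0, "rz": 0}, {"jaw": 1, "dx": 0, "dy": 0, "dz": 0, "rx": 0, "ry": 0, "rz": 0}])

```text
clock: 13.1
ee_pos: [0.5484, -0.1578, 0.119]
eef_rot: [-3.091, -0.542, 0.004]
force: [0.0, 0.3, -1.4]
width: 0.0189
gripper_force: 58.9
```

move_arm(plan=[{"jaw": 1, "dx": 0, "dy": 0, "dz": 0, "rx": 0, "ry": 0, "rz": 0}, {"jaw": 1, "dx": 0, "dy": 0, "dz": 0, "rx": 0, "ry": 0, "rz": 0}])

```text
clock: 13.3
ee_pos: [0.5514, -0.1595, 0.1226]
eef_rot: [3.094, 0.541, 0.006]
force: [0.5, 0.2, -0.4]
width: 0.019
gripper_force: 58.9
```

```bash
python3 g.py .549 -.1588 .1 19.9 0
python3 - <<'E'
from h import *
from plant import *
for n in("side","top"):pickle.dump(grab_frame(n),open(n+"4.pkl","wb"))
T=load("top4");S=load("side4")
im=np.hstack([crop(S,345,175,75,75,5.3),crop(T,385,210,75,75,5.3)])
cv2.imwrite("pics/s8.png",im)
E
```

```text
t 13.3 pos [ 0.5514 -0.1595  0.1226] F [ 0.5  0.2 -0.4] w 0.019 gf 58.9 
shift [-0.0021 -0.0015  0.0226] turn [ 0.09 -0.22 -0.05] tool z [ 0.004 -0.    -1.   ] x [0.941 0.34  0.004] tz-> [ 0. -0. -1.]
```

View pics/s8.png

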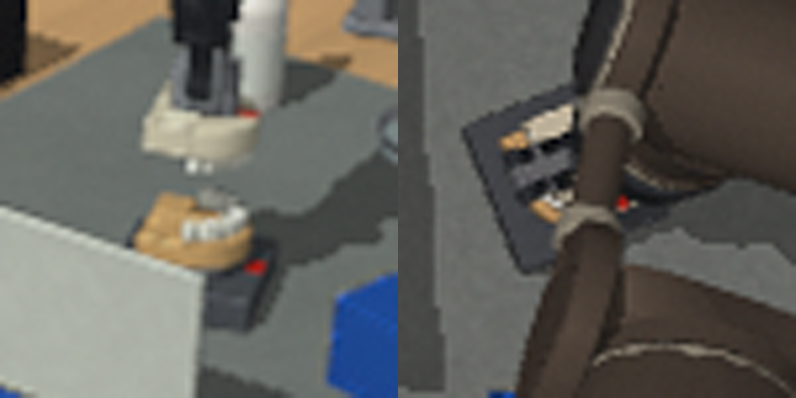

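```bash
cat > m5.py <<'E'
from h import *
from plant import *
from g import cur
P=[];Q=[]
for i in range(16):
    S=grab_frame("side");o=get_obs();P.append(o["ee_pos"]);Q.append(R.from_rotvec(o["eef_rot"]).as_matrix())
P=np.array(P);print("mean",P.mean(0).round(4),"std",P.std(0).round(4));M=np.mean(Q,0);print("tool z",M[:,2].round(4),"yaw",np.degrees(np.arctan2(M[1,0],M[0,0])).round(2))
p=S["pixels"].astype(int)
def D(x,y,yaw,zs):
    a=np.linspace(np.pi/2,1.5*np.pi,40);k=np.r_[np.c_[-2+30*np.cos(a),30*np.sin(a)],[[28,-30],[28,30]]]/1000
    t=np.radians(yaw);k=k@np.array([[np.cos(t),np.sin(t)],[-np.sin(t),np.cos(t)]])+[x,y]
    return np.array([proj(S,[*q,z]) for q in k for z in zs])
m=P.mean(0)
U=D(m[0],m[1],19.9,[m[2]-.025,m[2]-.007]);L=D(.549,-.1588,19.9,[.027,.045])
x,y,w,h,s=340,170,80,80,8
im=cv2.resize(np.ascontiguousarray(S["pixels"][y:y+h,x:x+w]),None,fx=s,fy=s,interpolation=cv2.INTER_CUBIC).astype(int)
d=im[...,0]-im[...,2]
vv=(np.arange(h*s)+.5)/s-.5+y
for nm,mod in(("U",U),("L",L)):
    mask=((d>18)&(im[...,0]>85)&(im[...,0]<1.6*im[...,1]))|((im.min(2)>150))
    a,b=mod[:,1].min(),mod[:,1].max();lo,hi=a+.25*(b-a),a+.75*(b-a)
    mm=mask&((vv>lo)&(vv<hi))[:,None];mm[:,:int((mod[:,0].min()-5-x)*s)]=0;mm[:,int((mod[:,0].max()+5-x)*s):]=0
    n,l,st,c=cv2.connectedComponentsWithStats(mm.astype(np.uint8));i=1+np.argmax(st[1:,4]);l0=st[i][0]/s-.5+x;r0=(st[i][0]+st[i][2])/s-.5+x
    print(nm,"rows",a.round(1),b.round(1),"pred L/R",mod[:,0].min().round(2),mod[:,0].max().round(2),"meas",l0,r0)
E
python3 m5.py
```

```text
mean [ 0.5504 -0.1595  0.1215] std [0.0003 0.0001 0.0004]
tool z [ 2.1e-03  5.0e-04 -1.0e+00] yaw 19.82
U rows 190.8 205.9 pred L/R 371.44 394.15 meas 371.75 394.125
L rows 211.5 227.0 pred L/R 370.27 392.53 meas 364.75 392.375
```

move_arm(plan=[{"jaw": 1, "dx": -0.001, "dy": -0.001, "dz": 0.007, "rx": 0, "ry": -0.1, "rz": 0}, {"jaw": 1, "dx": 0, "dy": 0, "dz": 0.006, "rx": 0, "ry": 0, "rz": 0}, {"jaw": 1, "dx": 0, "dy": 0, "dz": 0.005, "rx": 0, "ry": 0, "rz": 0}, {"jaw": 1, "dx": 0, "dy": 0, "dz": 0.003, "rx": 0, "ry": 0, "rz": 0}, {"jaw": 1, "dx": 0, "dy": 0, "dz": 0, "rx": 0, "ry": 0, "rz": 0}])

```text
clock: 14.7
ee_pos: [0.5483, -0.1585, 0.0993]
eef_rot: [-3.094, -0.541, 0.002]
force: [1.1, 0.5, -1.0]
width: 0.0188
gripper_force: 58.9
```

move_arm(plan=[{"jaw": 1, "dx": 0, "dy": 0, "dz": 0, "rx": 0, "ry": 0, "rz": 0}, {"jaw": 1, "dx": 0, "dy": 0, "dz": 0, "rx": 0, "ry": 0, "rz": 0}, {"jaw": 1, "dx": 0, "dy": 0, "dz": 0, "rx": 0, "ry": 0, "rz": 0}])

```text
clock: 15.0
ee_pos: [0.5493, -0.1589, 0.1005]
eef_rot: [3.094, 0.541, 0.001]
force: [0.4, -0.1, -1.0]
width: 0.0189
gripper_force: 58.9
```

```bash
cat >> m5.py <<'E'
cv2.imwrite("pics/s9.png",crop(S,345,175,75,75,7))
for z in(.065,.055):
    t=np.radians(19.9);print("front/ctr at",z,[proj(S,[.549-k*np.cos(t),-.1588-k*np.sin(t),z]).round(1).tolist() for k in(0,.028)])
E
python3 m5.py
```

```text
mean [ 0.549  -0.1588  0.1003] std [0.0001 0.     0.0001]
tool z [ 1.e-04 -0.e+00 -1.e+00] yaw 19.83
U rows 197.3 212.6 pred L/R 371.25 393.84 meas 371.625 393.875
L rows 211.5 227.0 pred L/R 370.27 392.53 meas 364.75 392.375
front/ctr at 0.065 [[382.4, 211.1], [391.6, 212.6]]
front/ctr at 0.055 [[382.2, 214.1], [391.3, 215.5]]
```

View pics/s9.png

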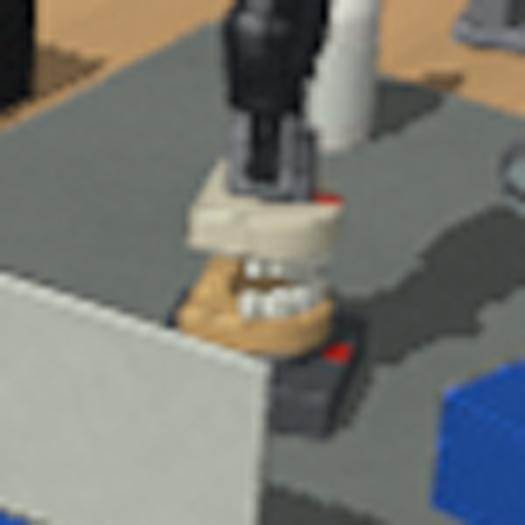

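```bash
cat >> m5.py <<'E'
print("rows: predicted lowest edge vs measured")
G=im
for u in (380,383,386):
    c=int((u+.5-x)*s)
    for nm,mod in(("U",U[::2]),("L",L[::2])):
        H=cv2.convexHull(mod.astype(np.float32))[:,0];v=max(vq for vq in np.linspace(180,240,1201) if cv2.pointPolygonTest(H.reshape(-1,1,2),(float(u),float(vq)),False)>=0)
        col=G[:,c-4:c+5].mean(1);lum=col[:,0];seg=(vv>v-3)&(vv<v+3);gr=np.gradient(lum);i=np.where(seg)[0][np.argmin(gr[seg])];print(u,nm,"pred",round(v,2),"meas",vv[i].round(2))
E
python3 m5.py|sed -n '/rows: /,$p'
```

```text
rows: predicted lowest edge vs measured
380 U pred 212.15 meas 214.06
380 L pred 226.7 meas 224.44
383 U pred 212.55 meas 214.19
383 L pred 226.95 meas 224.94
386 U pred 212.55 meas 214.31
386 L pred 226.8 meas 225.06
```

```bash
cat >> m5.py <<'E'
for u in(377,380,383,386,389):print(u,[(v,*S["pixels"][v,u].tolist()) for v in range(204,230)])
E
python3 m5.py|tail -5
```

```text
377 [(204, 195, 191, 165), (205, 204, 200, 178), (206, 196, 191, 169), (207, 187, 181, 157), (208, 190, 184, 159), (209, 189, 183, 158), (210, 189, 186, 164), (211, 164, 155, 130), (212, 170, 139, 95), (213, 183, 147, 96), (214, 165, 135, 88), (215, 156, 127, 84), (216, 155, 126, 83), (217, 171, 139, 90), (218, 181, 146, 94), (219, 186, 151, 98), (220, 206, 172, 115), (221, 195, 162, 108), (222, 181, 145, 94), (223, 180, 144, 92), (224, 166, 142, 105), (225, 197, 198, 182), (226, 187, 194, 182), (227, 167, 172, 162), (228, 171, 175, 165), (229, 172, 177, 166)]
380 [(204, 207, 205, 178), (205, 186, 180, 156), (206, 190, 186, 164), (207, 189, 184, 162), (208, 181, 176, 151), (209, 183, 178, 154), (210, 180, 174, 150), (211, 144, 140, 124), (212, 154, 155, 143), (213, 182, 183, 174), (214, 140, 134, 122), (215, 102, 81, 53), (216, 153, 145, 125), (217, 205, 206, 190), (218, 205, 208, 194), (219, 189, 194, 182), (220, 165, 154, 132), (221, 165, 134, 88), (222, 178, 144, 94), (223, 182, 147, 96), (224, 183, 146, 92), (225, 146, 129, 105), (226, 184, 191, 181), (227, 187, 194, 182), (228, 
[... 1018 characters left out ...]
, 84), (223, 157, 126, 83), (224, 159, 128, 83), (225, 122, 105, 83), (226, 59, 61, 61), (227, 56, 60, 64), (228, 68, 72, 75), (229, 66, 70, 73)]
389 [(204, 164, 158, 138), (205, 190, 184, 160), (206, 178, 173, 150), (207, 161, 156, 135), (208, 152, 147, 127), (209, 149, 145, 126), (210, 145, 141, 122), (211, 136, 132, 118), (212, 136, 136, 126), (213, 126, 127, 118), (214, 125, 127, 118), (215, 130, 130, 121), (216, 146, 147, 136), (217, 142, 143, 133), (218, 132, 131, 121), (219, 167, 141, 105), (220, 167, 133, 86), (221, 138, 111, 73), (222, 125, 102, 69), (223, 127, 102, 68), (224, 95, 80, 59), (225, 48, 47, 46), (226, 50, 54, 58), (227, 64, 68, 71), (228, 68, 71, 74), (229, 66, 70, 74)]
```

move_arm(plan=[{"jaw": 1, "dx": 0, "dy": 0, "dz": -0.0005, "rx": 0, "ry": 0, "rz": 0}, {"jaw": 1, "dx": 0, "dy": 0, "dz": 0, "rx": 0, "ry": 0, "rz": 0}, {"jaw": 1, "dx": 0, "dy": 0, "dz": 0, "rx": 0, "ry": 0, "rz": 0}, {"jaw": 1, "dx": 0, "dy": 0, "dz": 0, "rx": 0, "ry": 0, "rz": 0}, {"jaw": 1, "dx": 0, "dy": 0, "dz": 0, "rx": 0, "ry": 0, "rz": 0}])

```text
clock: 17.9
ee_pos: [0.549, -0.1588, 0.1007]
eef_rot: [-3.095, -0.541, 0.0]
force: [-0.3, 0.2, -1.1]
width: 0.0189
gripper_force: 58.9
```

```bash
python3 -c "
from plant import *
print(close_job())"
```

```text
the job is handed in; nothing more can be done
None
```

I opened the lid back to its stop and handed the job in at about 18 s, with the upper cast held level and still, lined up front-over-front about 9–10 mm above the lower teeth; that gap and alignment are camera estimates, good to a millimetre or two, and the hand-in returned no verdict.

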